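Level the wheel-balancing stand with a wedge

ROBOT

A 6-joint arm with a two-finger parallel gripper is mounted at the origin on the work surface. World frame = base frame: x ahead of the robot, y to its left, z up, the work surface at z = 0. Lengths are in m, angles in rad, forces in N, time in s.
With the tool pointing down it reaches from about 0.2 to 0.875 m from the base axis. Payload 3.4 kg.
Tool frame: the origin (TCP) lies on the centre line of the jaws, within the pads' length; the fingertips stand nose_length ahead of it and the grasp point (between the pads) lies 2 mm behind it (nose_length is the distance from the TCP to the fingertips, in m); z points along the fingers, y is the line along which they close (so a half turn about z gives the same grasp; the last joint's range is limited). The gripper opens to 94 mm and grips with 3 to 60 N. Pads are 16 mm wide; open, the fingers measure 119 mm over their backs; the gripper's body (75 mm by 177 mm) begins 78 mm behind the grasp point.
Start: joints at [-1.276, 0.276, 1.505, -0, 1.361, -0.121], TCP at [0.232, -0.526, 0.222] pointing down, gripper open.
Joint ranges: [-2.89, 2.89], [-0.75, 2.08], [0.22, 2.7], [-1.18, 4.32], [0.11, 2.71], [-2.7, 2.7]. Speed limits (rad/s): [2.57, 2.57, 3.14, 3.14, 3.14, 3.14].

INTERFACE

Orientations are given as a unit quaternion [w, x, y, z].
In Python, from workcell import * gives the robot as it stands.
- The arm moves only by the tool drive_tool, never from a script. Its argument "steps" is a list of rows, each a list of 4 numbers: the shift along the world's x, y, z as a fraction of full scale, then the turn about the world's z as a fraction of full scale. In form: [[x, y, z, twist], ...]. A call has 1 to 12 rows; each row shifts and turns the commanded pose from where the row before left it; what a row does not reach is not made up. Full scale, the value 1, is 40 mm for a shift and 6 degrees for a turn. A row lasts 1/12 s, in which the tool goes at most 41.7 mm and 7.16 degrees, less where a joint would pass 70% of its speed; a pose out of reach is approached as far as the arm can. A call with a number of a shift or a turn outside -1 to 1 is refused whole. A call with a gripper value outside its range is refused whole. "grip" is the finger opening in mm, from 0 to 94, set as the call begins (left out, the last holds). The fingers move at their own pace and stop on an object; "force" is the grip in N (left out, the last holds). Time passes only in rows, so rows that do not move let the fingers close. It gives the time, the measured TCP pose, the force, the opening and the grip force at its end, in the units of the state.
- observe(): the state, without advancing time (a new reading comes with each control period).
- grab_frame(name): name is "side" or "top"; returns a dict with "image" (384x512x3 uint8, red, green, blue), "range_z" (384x512 float32, m along the optical axis (not along the pixel's ray), 0 where there is no reading), "fx", "fy", "cx", "cy" (pixels), "R" (3x3) and "t" (3): a world point X has camera coordinates R X + t. Camera axes: x right, y down, z forward; pixel columns grow to the right and rows downward; lengths in m; the calibration is good to about 2 mm. A picture is of the moment at which its call begins.
- finish_job(): hands the job in; it is judged then, once.
Trained networks look in the newest picture that a camera, given by its name, has taken for a name from the list of things; names that differ only in an ending like _2 or _b are one class to them, and where a whole thing is asked for, a point or a joint stands for the part that bears it (a point fixed in the world has none). Each returns a list of dicts, best first, with "confidence" (0 to 1); they miss things now and then, are a little off and sometimes report something else, mostly with a low value. They report only what shows in the picture. A call takes as long as a camera call. They do not tell look-alikes from the thing itself.
- boxes_of(camera, target): "location" ([x, y, z] in m, in the coordinates of the camera as it stood for that picture, good to about 4 mm: the middle of the surface that is visible of it).
- trace(camera, target): "region" (384x512 bool, what is visible of it).
The state is a dict: "time": time; "joints": joint angles; "joint_velocities": joint speeds; "joint_torque": joint torques, N m; "ee_pos": TCP position; "eef_rot": TCP orientation; "wrist_force": force on the tool from outside, world axes, zero at the start; "wrist_torque": the same for the moment, N m; "opening": finger opening in m; "finger_force": force on a finger pad.
Only numpy, scipy, OpenCV 4.12 (cv2) and the standard library are available. Lean on these libraries where they do the work, as an engineer would, in place of code of your own. Each camera call takes 0.05 s, during which the arm holds its last target. There are 200 camera calls.

TASK

The wheel-balancing stand leans down towards its nose. Slide the tapered wooden wedge along the bench, thin end first, in under the middle of the nose lip between the two front feet until the level's bubble stands still in the middle between its two lines, then let go and leave the wedge flat on the bench carrying the nose. Push gently, do not touch the stand with the robot or shove it out of its place, and leave the plain packing strip, the spray can and the cap where they are.

Things in the scene. Friction and masses are not known exactly. Their poses are not given: they have to be found in the camera images.
- wedge: Bare-wood taper wedge, 180 mm long, 36 mm wide, about 70 g: flat underside, one evenly sloping top, 3 mm thick at the thin end, 28 mm at the thick end. Origin in the middle of its underside; x axis points to the thin end (at +90 mm), z up. Starts flat on the bench beside the stand, thin end roughly away from the robot. Friction keeps it where it is left.
- wedge_tip (a point): The middle of the lower edge of the wedge's thin end, 90 mm along the wedge's x axis from its origin; z = 0 when the wedge lies on the bench.
- stand: Loose grey metal wheel-balancing stand, 1.6 to 2.2 kg: a plate 110 mm wide from the nose (towards the robot) to a 250 mm cross bar with two 100 mm roller posts. Origin midway between the soles of the front feet (18 mm round, 20 mm tall, at y = +-42 mm, 66 mm free between), x from nose to rear, z square to the plate. Rear feet at x = 170 mm, screwed out by an unknown 3.5 to 6.3 mm.
- stand_nose (a point): Underside of the plate's nose, 50 mm ahead of the front feet, 20 mm above their soles. Here hangs the lip, a round steel bar across the stand (10 mm thick, 100 mm long) on jacking screws, its underside an unknown 8 to 13 mm below this point: wedge meets it 15 to 65 mm in, stand is level at 50 to 115 mm. Pushing the loaded wedge takes up to 20 N; over 15 N between wedge and stand is too much.
- bubble (a joint): Bubble along the level's vial in metres: 0 = centred between the two black lines, positive = towards the stand's rear (nose low). 20 mm per degree of lean but stops at +-20 mm, where it starts; settles in about 1 s. 24 mm long; lines 16 mm each side of the middle; centred means within 3 mm. The level (120 x 36 x 20 mm) is bolted on the plate 115 mm behind the lip, top 50 mm above the soles.
- packer: Plain wooden packing strip, 180 x 36 mm and 14 mm thick throughout, lying on the bench on the other side of the stand. Not needed. Origin in the middle of its underside.
- spray_can: Standing spray can, 66 mm across and about 190 mm tall, not needed. Origin in the middle of its underside.
- cap: Round plastic cap, 62 mm across and 36 mm tall, not needed. Origin in the middle of its underside.
There are look-alikes about, which are no part of the job. Leave any green look-alike of the wedge alone.

How it is judged:
On the way, in this order (a step that is already met when the one before it is completed fails the run):
1. the wedge bears against the nose lip, the stand still leaning nose-down (contact force between wedge and stand above 0.5 N and value of joint bubble above 0.01 m), for 0.05 s.
2. the bubble stands centred with the nose carried by the wedge (contact force between wedge and stand above 1.5 N and value of joint bubble between -0.003 and 0.003 m), for 0.2 s.
At the end, for the whole second after the job is handed in: The bubble stands within 3 mm of the middle (between the lines; stand level within 0.25 degrees), the wedge lies flat on the bench, its thin end at least 30 mm in past the lip and its middle within 25 mm of the stand's middle line, carries the nose (more than 1.5 N), and wedge and stand are at rest (all of step 2 and angle between stand's own z axis and vertical below 0.0044 rad and angle between wedge's own z axis and vertical below 0.035 rad and x of wedge_tip in the frame of stand above -0.02 m and y of wedge in the frame of stand_nose between -0.025 and 0.025 m and linear speed of each of wedge, stand below 0.01 m/s); the robot touches nothing.
It fails at once if wedge and stand pressed together with more than 15 N (contact force between wedge and stand above 15 N).
It fails at once if the robot touches the stand (over 2 N) (contact force between any of the fingers, the arm and stand above 2 N).
It fails at once if the stand is shoved out of its place (over 20 mm) (distance of stand from where it was at the start of the episode above 0.02 m).
It fails at once if the packing strip, spray can or cap is moved (over 25 mm) (distance of any of packer, spray_can, cap from where it was at the start of the episode above 0.025 m).
It also fails if it takes over 72 s, if anything falls off the work surface, if the arm or the gripper's body presses on something with over 40 N, if the wrist force passes 120 N, or if a joint passes its speed limit or range.

## Working session

There is one attempt and no reset: what is moved stays moved. The work goes in short steps, Python scripts to look and compute and a tool call to move; the robot and the scene stay as the last step left them, time stands still between calls to the robot, and variables do not carry over. Pictures are saved under pics/ and viewed, at most 10 in all, crops included, and the job is handed in when it is done.

Besides the shell and the picture viewer there is one more tool, called after "Call:" as name(argument=value, ...), one argument or row to a line, values as JSON. drive_tool: Moves the arm, as the interface text tells. Shift numbers are shares of 40 mm and turn numbers shares of 6 degrees, none past 1 either way. Its arguments: {"type":"object","properties":{"steps":{"type":"array"},"grip":{"type":"number"},"force":{"type":"number"}},"required":["steps"]}

```bash
mkdir -p pics; cat > h.py <<'E'
from workcell import *
import numpy as np, cv2
def save(f,n,crop=None,s=1):
    im=f["image"][...,::-1]
    if crop: im=im[crop[1]:crop[3],crop[0]:crop[2]]
    cv2.imwrite("pics/"+n,cv2.resize(im,None,fx=s,fy=s,interpolation=cv2.INTER_CUBIC))
def cloud(f):
    z=f["range_z"];v,u=np.mgrid[:384,:512]
    c=np.stack([(u-f["cx"])/f["fx"]*z,(v-f["cy"])/f["fy"]*z,z],-1)
    w=(c-f["t"])@f["R"]; w[z==0]=np.nan
    return w
E
python3 - <<'E'
from h import *
o=observe();print(o)
a=grab_frame("top");b=grab_frame("side")
im=np.hstack([a["image"],b["image"]]);save({"image":np.vstack([a["image"],b["image"]])},"a.png",s=0.78)
for n,f in (("top",a),("side",b)):
    w=cloud(f)
    for t in ["wedge","packer","stand","spray_can","cap","bubble"]:
        for d in trace(n,t):
            m=d["region"];p=w[m];v,u=np.nonzero(m)
            print(n,t,round(d["confidence"],2),"px",u.mean().round(),v.mean().round(),"med",np.nanmedian(p,0).round(3),"min",np.nanpercentile(p,2,axis=0).round(3),"max",np.nanpercentile(p,98,axis=0).round(3),"rgb",f["image"][m].mean(0).round())
E
```

```text
{'time': 0.0, 'joints': array([-1.27600958e+00,  2.76596326e-01,  1.50612318e+00, -1.87569144e-05,
        1.36066157e+00, -1.20995314e-01]), 'joint_velocities': array([-0.0023449 , -0.00084206,  0.00044562, -0.00127167,  0.00114927,
       -0.00198153]), 'joint_torque': array([ 1.50887245e-04, -4.04582584e+01, -2.37224972e+01,  7.03963498e-02,
        3.44783929e-02, -1.23433551e-04]), 'ee_pos': array([ 0.23208289, -0.52550714,  0.22160791]), 'eef_rot': array([-8.90039073e-04,  9.78467578e-01,  2.06398642e-01, -8.67409734e-05]), 'wrist_force': array([ 0.23073996,  0.50550422, -0.30859145]), 'wrist_torque': array([-0.02844113, -0.01797129, -0.04387043]), 'finger_force': 0.0, 'opening': 0.09407817342844256}
top wedge 0.7 px 170.0 150.0 med [0.735 0.218 0.015] min [0.712 0.129 0.   ] max [0.758 0.3   0.03 ] rgb [17. 87. 35.]
top wedge 0.62 px 162.0 232.0 med [0.504 0.241 0.015] min [0.426 0.205 0.001] max [0.588 0.276 0.03 ] rgb [118.  90.  52.]
top packer 0.56 px 344.0 233.0 med [ 0.494 -0.271  0.014] min [ 0.408 -0.299 -0.   ] max [ 0.578 -0.244  0.02 ] rgb [127.  98.  58.]
top stand
[... 179 characters left out ...]
0.573 0.364 0.021] max [0.629 0.421 0.194] rgb [78. 81. 77.]
side wedge 0.92 px 168.0 253.0 med [0.733 0.232 0.014] min [ 0.713  0.133 -0.   ] max [0.759 0.308 0.027] rgb [ 14. 110.  38.]
side wedge 0.84 px 265.0 298.0 med [0.492 0.252 0.014] min [ 0.421  0.209 -0.001] max [0.588 0.286 0.027] rgb [158. 114.  61.]
side stand 0.86 px 209.0 177.0 med [0.778 0.003 0.036] min [ 0.598 -0.123 -0.001] max [0.848 0.094 0.134] rgb [105. 103.  97.]
side spray_can 0.68 px 171.0 319.0 med [0.59  0.417 0.156] min [0.572 0.378 0.012] max [0.629 0.434 0.19 ] rgb [ 95. 102.  93.]
side cap 0.57 px 298.0 125.0 med [ 0.617 -0.365  0.03 ] min [ 0.591 -0.409 -0.002] max [ 0.647 -0.35   0.036] rgb [ 20.  54. 112.]
```

View pics/a.png

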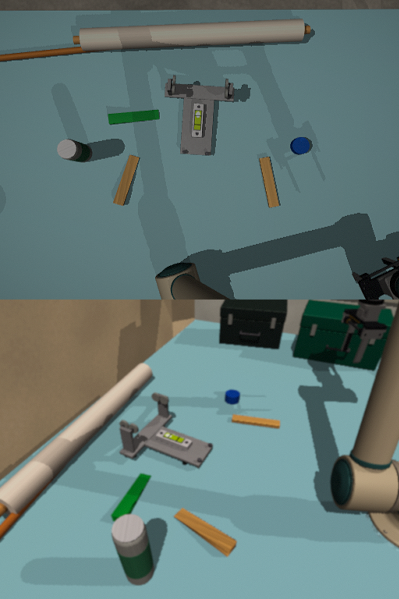

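The pictures show three wedge-like pieces: the wooden one at top (162,232), which slopes from 0 to about 28 mm; a plain strip at (344,233), flat at 14 mm; and a green look-alike at (170,150). The wooden sloped one fits the description. I'll measure it and the stand, and confirm in a crop.

```bash
cat >> h.py <<'E'
def wedge_pose(n,f,near=(0.5,0.24)):
    w=cloud(f);best=None
    for d in trace(n,"wedge"):
        p=w[d["region"]];p=p[np.isfinite(p[:,0])]
        rgb=f["image"][d["region"]].mean(0)
        if rgb[0]<rgb[1]: continue
        (c,sz,a)=cv2.minAreaRect(p[p[:,2]>0.002][:,:2].astype(np.float32)*1000)
        q=p[(p[:,2]>0.004)]
        A=np.c_[q[:,:2],np.ones(len(q))]
        for _ in range(5):
            k=np.linalg.lstsq(A,q[:,2],rcond=None)[0];r=q[:,2]-A@k;s=abs(r)<0.002
            if s.sum()>50: q,A=q[s],A[s]
        print(n,"rect",np.round(c,1),np.round(sz,1),round(a,1),"slope",np.hypot(*k[:2]).round(4),"dir deg",np.degrees(np.arctan2(-k[1],-k[0])).round(2))
        m=q[:,:2].mean(0); print(" mean",m.round(4),"mean z",q[:,2].mean().round(4))
E
python3 - <<'E'
from h import *
a=grab_frame("top");b=grab_frame("side")
for n,f in (("top",a),("side",b)):
    wedge_pose(n,f); w=cloud(f)
    for d in trace(n,"stand")[:1]:
        p=w[d["region"]];p=p[np.isfinite(p[:,0])]
        q=p[(p[:,2]>0.01)&(p[:,0]<0.74)&(p[:,2]<.035)]
        print("plate rect",cv2.minAreaRect(q[:,:2].astype(np.float32)*1000), "n",len(q))
        for x in np.arange(.59,.86,.015):
            s=p[(abs(p[:,0]-x)<.004)&(p[:,2]>.012)]
            if len(s)>3:print(round(x,3),"y",np.percentile(s[:,1],[1,99]).round(4),"z",np.percentile(s[:,2],[5,50,95]).round(4))
    print(n,f["fx"],(-f["R"].T@f["t"]).round(3))
z=lambda f,c,s:cv2.resize(f["image"][c[1]:c[3],c[0]:c[2]],(400,600 if s else 300),interpolation=cv2.INTER_CUBIC)
im=np.hstack([np.vstack([z(a,(200,90,320,180),0),z(a,(120,185,220,260),0)]),np.vstack([z(b,(150,120,290,225),0),z(b,(215,240,315,315),0)])])
save({"image":im},"b.png")
E
```

```text
top rect [507.8 240.1] [ 36.9 178.8] 72.5 slope 0.1388 dir deg -38.47
 mean [0.5059 0.2408] mean z 0.0159
plate rect ((668.989501953125, -13.163711547851562), (109.83259582519531, 150.23910522460938), 85.4962387084961) n 1474
0.59 y [-0.0596 -0.0225] z [0.0244 0.0325 0.0414]
0.605 y [-0.0625  0.046 ] z [0.0249 0.0296 0.04  ]
0.62 y [-0.063   0.0432] z [0.0247 0.0293 0.033 ]
0.635 y [-0.0631  0.043 ] z [0.0257 0.03   0.0346]
0.65 y [-0.0661  0.0423] z [0.0261 0.0304 0.0356]
0.665 y [-0.0664  0.0399] z [0.0263 0.0324 0.0526]
0.68 y [-0.0666  0.0398] z [0.0268 0.0332 0.0552]
0.695 y [-0.0697  0.0392] z [0.0281 0.0333 0.0566]
0.71 y [-0.0698  0.0366] z [0.0288 0.034  0.0566]
0.725 y [-0.0674  0.0365] z [0.0302 0.0356 0.0578]
0.74 y [-0.0704  0.036 ] z [0.0297 0.035  0.0572]
0.755 y [-0.0731  0.0334] z [0.0295 0.0357 0.0554]
0.77 y [-0.0735  0.0305] z [0.03   0.0373 0.057 ]
0.785 y [-0.1429  0.0302] z [0.0296 0.036  0.1359]
0.8 y [-0.1462  0.0882] z [0.0329 0.0388 0.1361]
0.815 y [-0.1456  0.0985] z [0.0338 0.0396 0.1347]
0.83 y [-0.1479  0.0959] z [0.0348 0.0395 0.1382]
0.845 y [-0.0572 
[... 553 characters left out ...]

0.665 y [-0.0591  0.0463] z [0.0269 0.0313 0.0508]
0.68 y [-0.0641  0.0455] z [0.0274 0.0313 0.0519]
0.695 y [-0.0636  0.0436] z [0.0276 0.032  0.0536]
0.71 y [-0.0652  0.0421] z [0.0288 0.032  0.0531]
0.725 y [-0.0668  0.0409] z [0.0282 0.0331 0.0544]
0.74 y [-0.068   0.0405] z [0.0302 0.0339 0.0553]
0.755 y [-0.0689  0.039 ] z [0.0299 0.0345 0.0538]
0.77 y [-0.0717  0.0381] z [0.0303 0.0337 0.0538]
0.785 y [-0.137   0.0368] z [0.027  0.0344 0.1354]
0.8 y [-0.1215  0.0943] z [0.0301 0.0373 0.1344]
0.815 y [-0.1267  0.1036] z [0.0351 0.0436 0.1307]
0.83 y [-0.1237  0.1026] z [0.0358 0.0414 0.1347]
0.845 y [-0.0422  0.1023] z [0.0364 0.052  0.1374]
side 366.37127146160265 [0.375 0.629 0.665]
```

View pics/b.png

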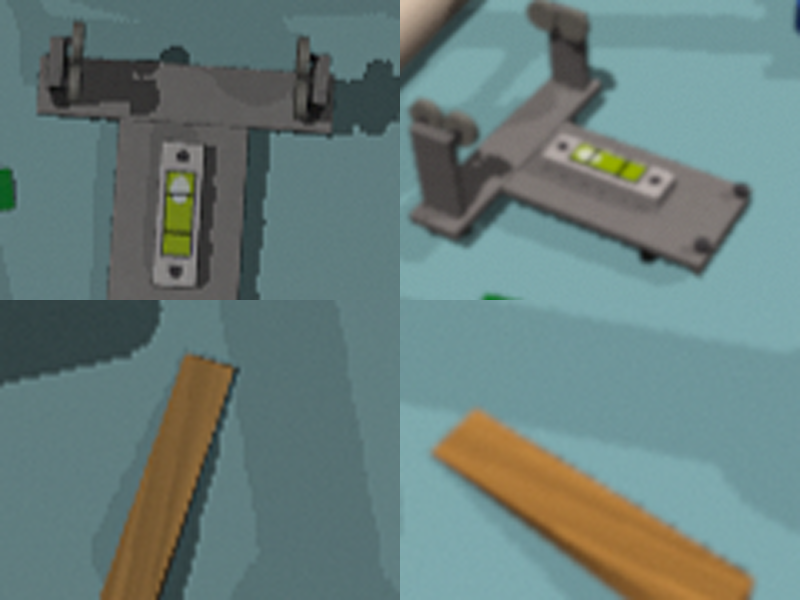

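The crop confirms it. The wooden wedge at top (162,232) is sloped, bare wood, thin end away from the robot. The stand's bubble is at the rear stop, and the nose screws are near the front corners. Moving above the wedge's thick end.

```bash
python3 -c "
import workcell;print([n for n in dir(workcell) if not n.startswith('_')]);print(getattr(workcell,'nose_length',None))"
```

```text
['MotionError', 'boxes_of', 'finish_job', 'grab_frame', 'nose_length', 'observe', 'trace']
0.017
```

Call:
drive_tool(
  steps=[
    [0.144, 0.55, 0, -0.19],
    [0.144, 0.55, 0, -0.19],
    [0.144, 0.55, 0, -0.19],
    [0.144, 0.55, 0, -0.19],
    [0.144, 0.55, 0, -0.19],
    [0.144, 0.55, 0, -0.19],
    [0.144, 0.55, 0, -0.19],
    [0.144, 0.55, 0, -0.19],
    [0.144, 0.55, 0, -0.19],
    [0.144, 0.55, 0, -0.19],
    [0.144, 0.55, 0, -0.19],
    [0.144, 0.55, 0, -0.19],
  ],
  grip=80,
)

```text
time: 2.0
ee_pos: [0.3015, -0.261, 0.2226]
eef_rot: [0.0, 0.996, 0.088, 0.0]
wrist_force: [-0.2, -0.1, 0.6]
opening: 0.08
finger_force: 0.0
```

Call:
drive_tool(
  steps=[
    [0.144, 0.55, 0, -0.19],
    [0.144, 0.55, 0, -0.19],
    [0.144, 0.55, 0, -0.19],
    [0.144, 0.55, 0, -0.19],
    [0.144, 0.55, 0, -0.19],
    [0.144, 0.55, 0, -0.19],
    [0.144, 0.55, 0, -0.19],
    [0.144, 0.55, 0, -0.19],
    [0.144, 0.55, 0, -0.19],
    [0.144, 0.55, 0, -0.19],
    [0.144, 0.55, 0, -0.19],
    [0.144, 0.55, 0, -0.19],
  ],
)

```text
time: 3.0
ee_pos: [0.3706, 0.0031, 0.2227]
eef_rot: [0.0, 1.0, -0.031, 0.0]
wrist_force: [0.3, -0.4, 0.0]
opening: 0.08
finger_force: 0.0
```

Call:
drive_tool(
  steps=[
    [0.144, 0.55, 0, -0.19],
    [0.144, 0.55, 0, -0.19],
    [0.144, 0.55, 0, -0.19],
    [0.144, 0.55, 0, -0.19],
    [0.144, 0.55, 0, -0.19],
    [0.144, 0.55, 0, -0.19],
    [0.144, 0.55, 0, -0.19],
    [0.144, 0.55, 0, -0.19],
    [0.144, 0.55, 0, -0.19],
    [0.144, 0.55, 0, -0.19],
    [0.144, 0.55, 0, -0.19],
    [0.144, 0.5, 0, -0.19],
  ],
)

```text
time: 4.0
ee_pos: [0.4398, 0.2654, 0.2226]
eef_rot: [-0.0, 0.989, -0.15, 0.0]
wrist_force: [0.8, -0.2, -0.8]
opening: 0.0801
finger_force: 0.0
```

Call:
drive_tool(
  steps=[
    [0, 0, -0.6, -0.05],
    [0, 0, -0.6, -0.05],
    [0, 0, -0.6, 0],
    [0, 0, -0.6, 0],
    [0, 0, -0.6, 0],
    [0, 0, -0.6, 0],
    [0, 0, -0.4, 0],
    [0, 0, -0.4, 0],
    [0, 0, -0.3, 0],
    [0, 0, -0.2, 0],
    [0, 0, -0.1, 0],
    [0, 0, -0.03, 0],
  ],
)

```text
time: 5.0
ee_pos: [0.4395, 0.2639, 0.0209]
eef_rot: [0.0, 0.988, -0.155, -0.0]
wrist_force: [-0.8, -0.5, -0.3]
opening: 0.0797
finger_force: 0.0
```

Call:
drive_tool(
  steps=[
    [0, 0, 0, 0],
    [0, 0, 0, 0],
    [0, 0, 0, 0],
    [0, 0, 0, 0],
    [0, 0, 0, 0],
    [0, 0, 0, 0],
    [0, 0, 0, 0],
    [0, 0, 0, 0],
  ],
  grip=25,
  force=25,
)

```text
time: 5.67
ee_pos: [0.4397, 0.2641, 0.0215]
eef_rot: [-0.0, 0.988, -0.155, 0.0]
wrist_force: [-0.6, 0.3, 1.4]
opening: 0.0361
finger_force: 25.0
```

```bash
python3 - <<'E'
from h import *
a=grab_frame("top");b=grab_frame("side")
for n,f in (("top",a),("side",b)): wedge_pose(n,f)
z=lambda f,c:cv2.resize(f["image"][c[1]:c[3],c[0]:c[2]],(400,300),interpolation=cv2.INTER_CUBIC)
save({"image":np.hstack([z(a,(120,185,220,260)),z(b,(215,225,335,315))])},"c.png")
E
```

```text
top rect [526.3 236.5] [ 51.2 143.8] 78.5 slope 0.2565 dir deg 30.4
 mean [0.5203 0.2383] mean z 0.0145
side rect [508.7 275. ] [ 97.1 196.4] 72.2 slope 0.4176 dir deg -89.99
 mean [0.5222 0.24  ] mean z 0.0123
```

View pics/c.png

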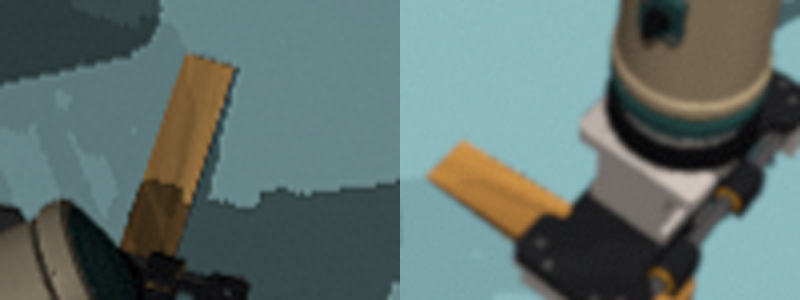

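The wedge is held at its thick end, opening 36.1 mm, still flat. Sliding it in front of the nose.

Call:
drive_tool(
  steps=[
    [-0.1, -0.2, 0, 0.08],
    [-0.1, -0.25, 0, 0.09],
    [-0.1, -0.25, 0, 0.09],
    [-0.1, -0.25, 0, 0.09],
    [-0.1, -0.25, 0, 0.09],
    [-0.1, -0.25, 0, 0.09],
    [-0.1, -0.25, 0, 0.09],
    [-0.1, -0.25, 0, 0.09],
    [-0.1, -0.25, 0, 0.09],
    [-0.05, -0.25, 0, 0.09],
    [0, -0.25, 0, 0.09],
    [0, -0.25, 0, 0.09],
  ],
)

```text
time: 6.87
ee_pos: [0.4012, 0.1453, 0.0215]
eef_rot: [-0.0, 0.995, -0.099, 0.0]
wrist_force: [-1.1, 0.3, 1.9]
opening: 0.0354
finger_force: 25.0
```

Call:
drive_tool(
  steps=[
    [0, -0.3, 0, 0.1],
    [0, -0.3, 0, 0.1],
    [0, -0.3, 0, 0.1],
    [0, -0.3, 0, 0.1],
    [0, -0.3, 0, 0.1],
    [0, -0.3, 0, 0.1],
    [0, -0.3, 0, 0.1],
    [0, -0.3, 0, 0.1],
    [0, -0.3, 0, 0.1],
    [0, -0.3, 0, 0.1],
    [0, -0.3, 0, 0.1],
    [0, -0.1, 0, 0.07],
  ],
)

```text
time: 7.87
ee_pos: [0.4013, 0.0089, 0.0214]
eef_rot: [0.0, 0.999, -0.039, 0.0]
wrist_force: [0.8, 2.2, 3.5]
opening: 0.0356
finger_force: 25.0
```

```bash
python3 - <<'E'
from h import *
o=observe();print(o["ee_pos"],o["eef_rot"],o["wrist_force"])
a=grab_frame("top");b=grab_frame("side")
for n,f in (("top",a),("side",b)):
    w=cloud(f)
    for t in("wedge","stand"):
      for d in trace(n,t):
        rgb=f["image"][d["region"]].mean(0)
        if t=="wedge" and rgb[0]<rgb[1]: continue
        p=w[d["region"]];p=p[np.isfinite(p[:,0])]
        if t=="wedge":
          for x in np.arange(.46,.6,.02):
            s=p[(abs(p[:,0]-x)<.005)&(p[:,2]>.003)]
            if len(s)>3:print(n,round(x,3),"y",np.percentile(s[:,1],[2,98]).round(4),"z",np.median(s[:,2]).round(4))
          print("xmax",np.percentile(p[:,0],99))
        else:
          s=p[(p[:,0]<.625)&(p[:,2]>.012)]
          print(n,"stand xmin",np.percentile(s[:,0],[1,3]).round(4),"y",np.percentile(s[:,1],[1,99]).round(4))
z=lambda f,c:cv2.resize(f["image"][c[1]:c[3],c[0]:c[2]],(400,300),interpolation=cv2.INTER_CUBIC)
save({"image":np.hstack([z(a,(190,150,310,240)),z(b,(150,140,310,260))])},"d.png")
E
```

```text
[0.40130271 0.00889047 0.02144886] [ 1.13005929e-05  9.99255601e-01 -3.85776554e-02  8.99653473e-05] [0.84536711 2.22648158 3.48481105]
top 0.46 y [-0.0135  0.0199] z 0.0171
top 0.48 y [-0.0166  0.0169] z 0.0147
top 0.5 y [-0.017   0.0167] z 0.0119
top 0.52 y [-0.0172  0.0165] z 0.0089
top 0.54 y [-0.0205  0.0134] z 0.0073
top 0.56 y [-0.0165  0.0132] z 0.0055
xmax 0.5621496099063809
top stand xmin [0.5919 0.594 ] y [-0.0628  0.0435]
side 0.46 y [-0.0095  0.0252] z 0.0156
side 0.48 y [-0.0126  0.0233] z 0.0127
side 0.5 y [-0.0136  0.0218] z 0.0101
side 0.52 y [-0.0119  0.0198] z 0.0079
side 0.54 y [-0.0167  0.0186] z 0.005
side 0.56 y [-0.0157  0.0102] z 0.0036
xmax 0.5602201173704793
side stand xmin [0.5911 0.5922] y [-0.0576  0.051 ]
```

View pics/d.png

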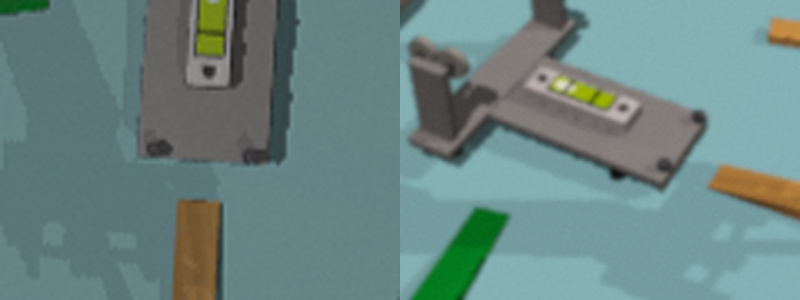

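The tip sits at x≈0.561 and lines up with the nose (top crop: tip at (198,202), nose edge at y≈160). The nose edge is at x≈0.593. Easing in.

Call:
drive_tool(
  steps=[
    [0.1, -0.01, 0, 0],
    [0.1, -0.01, 0, 0],
    [0.1, -0.01, 0, 0],
    [0.1, -0.01, 0, 0],
    [0.1, -0.01, 0, 0],
    [0.1, -0.01, 0, 0],
    [0.1, -0.01, 0, 0],
    [0.1, -0.01, 0, 0],
    [0.1, -0.01, 0, 0],
    [0.1, -0.01, 0, 0],
  ],
)

```text
time: 9.0
ee_pos: [0.4384, 0.0072, 0.0213]
eef_rot: [-0.0, 0.999, -0.038, -0.003]
wrist_force: [-5.9, 0.2, 12.3]
opening: 0.0361
finger_force: 25.0
```

Call:
drive_tool(
  steps=[
    [0.04, -0.003, 0, 0],
    [0.04, -0.003, 0, 0],
    [0.04, -0.003, 0, 0],
    [0.04, -0.003, 0, 0],
    [0.04, -0.003, 0, 0],
    [0.04, -0.003, 0, 0],
    [0.04, -0.003, 0, 0],
    [0.04, -0.003, 0, 0],
    [0.04, -0.003, 0, 0],
    [0.04, -0.003, 0, 0],
    [0.04, -0.003, 0, 0],
    [0.04, -0.003, 0, 0],
  ],
)

```text
time: 10.0
ee_pos: [0.4578, 0.0058, 0.0213]
eef_rot: [-0.0, 0.999, -0.038, -0.003]
wrist_force: [-4.3, 0.3, 11.3]
opening: 0.0355
finger_force: 25.0
```

Call:
drive_tool(
  steps=[
    [0.03, -0.0025, 0, 0],
    [0.03, -0.0025, 0, 0],
    [0.03, -0.0025, 0, 0],
    [0.03, -0.0025, 0, 0],
    [0.03, -0.0025, 0, 0],
    [0.03, -0.0025, 0, 0],
    [0.03, -0.0025, 0, 0],
    [0.03, -0.0025, 0, 0],
  ],
)

```text
time: 10.67
ee_pos: [0.4675, 0.005, 0.0213]
eef_rot: [-0.0, 0.999, -0.038, -0.003]
wrist_force: [-5.3, 0.5, 10.7]
opening: 0.0357
finger_force: 25.0
```

```bash
cat >> h.py <<'E'
def vial(n,f):
    """green vial seen along the level; per-mm profile, coordinates along stand x axis"""
    yaw=np.radians(-4.4);u=np.array([np.cos(yaw),np.sin(yaw)]);L=np.array([.602,-.007])
    w=cloud(f);im=f["image"].astype(float)
    xy=w[...,:2]-L
    s=xy@u;t=xy@np.array([-u[1],u[0]])
    hsv=cv2.cvtColor(f["image"],cv2.COLOR_RGB2HSV)
    green=(hsv[...,0]>25)&(hsv[...,0]<45)&(hsv[...,1]>120)&(s>.03)&(s<.2)&(abs(t)<.03)
    return s,t,im,green,hsv
E
python3 - <<'E'
from h import *
b=grab_frame("side");a=grab_frame("top")
for n,f in (("top",a),("side",b)):
    s,t,im,g,h=vial(n,f)
    print(n,g.sum(),np.percentile(s[g],[1,50,99]).round(4),np.percentile(t[g],[1,50,99]).round(4))
    w=cloud(f)
    d=trace(n,"stand")[0];p=w[d["region"]];p=p[np.isfinite(p[:,0])];q=p[(p[:,2]>.012)]
    print("stand xmin",np.percentile(q[:,0],[1,3]).round(4))
    for t_ in("bubble",):print([ (x["confidence"],((np.array(x["location"])-f["t"])@f["R"]).round(4)) for x in boxes_of(n,t_)])
z=lambda f,c:cv2.resize(f["image"][c[1]:c[3],c[0]:c[2]],(400,400),interpolation=cv2.INTER_CUBIC)
save({"image":np.hstack([z(a,(234,110,274,150)),z(b,(200,155,260,215))])},"e.png")
E
```

```text
top 152 [0.0799 0.1064 0.1462] [-0.0112 -0.0006  0.0103]
stand xmin [0.5987 0.6053]
[]
side 104 [0.0798 0.1033 0.1443] [-0.0095  0.0025  0.0132]
stand xmin [0.5949 0.6003]
[]
```

View pics/e.png

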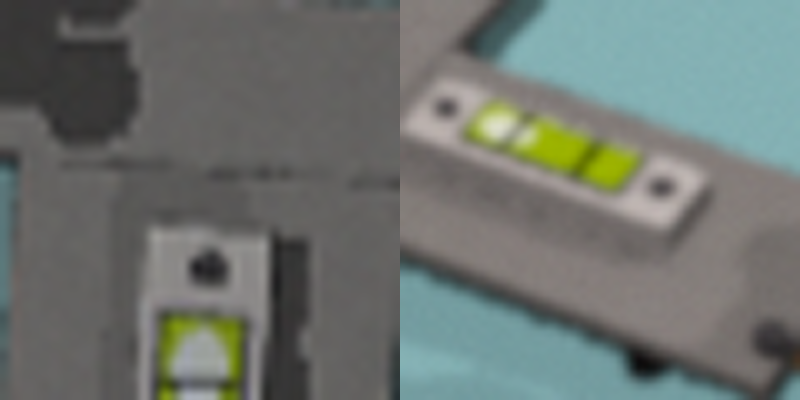

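The bubble is still at its rear stop (side crop about (500,125)). The tip is about 25 mm in, and the wedge presses the bench with ~11 N, so I'll relieve that by 0.4 mm and go on.

Call:
drive_tool(
  steps=[
    [0, 0, 0.01, 0],
    [0.03, -0.0025, 0, 0],
    [0.03, -0.0025, 0, 0],
    [0.03, -0.0025, 0, 0],
    [0.03, -0.0025, 0, 0],
    [0.03, -0.0025, 0, 0],
    [0.03, -0.0025, 0, 0],
    [0.03, -0.0025, 0, 0],
    [0.03, -0.0025, 0, 0],
  ],
)

```text
time: 11.72
ee_pos: [0.4745, 0.0037, 0.0212]
eef_rot: [-0.0, 0.999, -0.038, -0.006]
wrist_force: [-12.3, 1.5, 11.7]
opening: 0.0356
finger_force: 25.0
```

```bash
cat >> h.py <<'E'
def look():
    for n in("top","side"):
        f=grab_frame(n);s,t,im,g,h=vial(n,f);w=cloud(f)
        t0=np.median(t[g]);m=(abs(t-t0)<.007)&(s>.06)&(s<.17)&(w[...,2]>.035)
        bl=np.clip(im[...,2]-60,0,None)
        lo,hi=np.percentile(s[g],[1,99]);k=m&(s>lo+.002)&(s<hi-.002)
        c=(bl[k]*s[k]).sum()/bl[k].sum()
        prof=[int(im[...,2][k&(abs(s-x)<.003)].mean()) if (k&(abs(s-x)<.003)).any() else -1 for x in np.arange(lo,hi,.004)]
        d=trace(n,"stand")[0];p=w[d["region"]];p=p[np.isfinite(p[:,0])]
        q=p[(p[:,2]>.012)&(p[:,2]<.05)&(p[:,0]<.76)&(p[:,0]>.62)]
        zs=[np.median(q[abs(q[:,0]-x)<.012][:,2]).round(4) for x in(.64,.74)]
        print(n,"vial",round(lo,4),round(hi,4),"bubble off mm",round((c-(lo+hi)/2)*1000,1),prof,"plate z",zs,"xmin",np.percentile(p[p[:,2]>.012][:,0],2).round(4))
    return f
E
python3 -c "
from h import *
look()"
```

```text
top vial 0.0814 0.146 bubble off mm 19.9 [26, 24, 23, 24, 25, 24, 24, 24, 22, 21, 68, 115, 117, 143, 153, 125, 99] plate z [np.float64(0.0298), np.float64(0.0337)] xmin 0.6004
side vial 0.0797 0.1443 bubble off mm 20.1 [0, 1, 1, 3, 4, 5, 2, 0, 2, 2, 62, 109, 133, 155, 163, 158, 152] plate z [np.float64(0.0283), np.float64(0.0322)] xmin 0.5978
```

Call:
drive_tool(
  steps=[
    [0, 0, 0.015, 0],
    [0.025, -0.002, 0, 0],
    [0.025, -0.002, 0, 0],
    [0.025, -0.002, 0, 0],
    [0.025, -0.002, 0, 0],
    [0.025, -0.002, 0, 0],
    [0.025, -0.002, 0, 0],
    [0, 0, 0, 0],
  ],
  force=35,
)

```text
time: 12.58
ee_pos: [0.4808, 0.0031, 0.0212]
eef_rot: [-0.0, 0.999, -0.038, -0.005]
wrist_force: [-8.0, 0.5, 5.6]
opening: 0.0355
finger_force: 35.0
```

```bash
python3 -c "
from h import *
look()"
```

```text
top vial 0.0815 0.1463 bubble off mm 20.2 [24, 23, 22, 23, 23, 24, 24, 24, 24, 22, 60, 110, 113, 142, 157, 132, 108] plate z [np.float64(0.0306), np.float64(0.0339)] xmin 0.6001
side vial 0.0796 0.1444 bubble off mm 20.5 [-1, 0, 0, 0, 3, 1, 3, 3, 2, 8, 57, 121, 127, 137, 158, 151, 133] plate z [np.float64(0.0291), np.float64(0.0326)] xmin 0.5982
```

Call:
drive_tool(
  steps=[
    [0.03, -0.0025, 0, 0],
    [0.03, -0.0025, 0, 0],
    [0.03, -0.0025, 0, 0],
    [0.03, -0.0025, 0, 0],
    [0.03, -0.0025, 0, 0],
    [0.03, -0.0025, 0, 0],
    [0.03, -0.0025, 0, 0],
    [0.03, -0.0025, 0, 0],
    [0.03, -0.0025, 0, 0],
    [0.03, -0.0025, 0, 0],
    [0, 0, 0, 0],
  ],
)

```text
time: 13.7
ee_pos: [0.493, 0.0021, 0.0213]
eef_rot: [-0.0, 0.999, -0.038, -0.005]
wrist_force: [-8.6, 1.0, 4.7]
opening: 0.0357
finger_force: 35.0
```

```bash
python3 -c "
from h import *
look()"
```

```text
top vial 0.0813 0.1484 bubble off mm 19.6 [23, 22, 23, 24, 24, 23, 24, 24, 23, 22, 52, 116, 110, 134, 148, 135, 94] plate z [np.float64(0.0319), np.float64(0.0343)] xmin 0.6005
side vial 0.0801 0.1428 bubble off mm 20.4 [33, 5, 0, 1, 3, 4, 3, 0, 3, 7, 40, 115, 136, 152, 166, 160] plate z [np.float64(0.0304), np.float64(0.0331)] xmin 0.5977
```

Call:
drive_tool(
  steps=[
    [0.03, -0.0025, 0, 0],
    [0.03, -0.0025, 0, 0],
    [0.03, -0.0025, 0, 0],
    [0.03, -0.0025, 0, 0],
    [0.03, -0.0025, 0, 0],
    [0.03, -0.0025, 0, 0],
    [0.03, -0.0025, 0, 0],
    [0.03, -0.0025, 0, 0],
    [0.03, -0.0025, 0, 0],
    [0.03, -0.0025, 0, 0],
    [0, 0, 0, 0],
  ],
)

```text
time: 14.82
ee_pos: [0.5051, 0.0011, 0.0212]
eef_rot: [-0.0, 0.999, -0.038, -0.005]
wrist_force: [-8.3, 1.0, 4.5]
opening: 0.0355
finger_force: 35.0
```

```bash
python3 -c "
from h import *
look()"
```

```text
top vial 0.081 0.1488 bubble off mm 19.6 [22, 22, 23, 23, 22, 22, 23, 23, 22, 21, 52, 117, 119, 117, 150, 140, 99] plate z [np.float64(0.0285), np.float64(nan)] xmin 0.5731
side vial 0.0803 0.1451 bubble off mm 19.5 [-1, 0, 1, 4, 5, 3, 0, 0, 0, 9, 60, 119, 136, 152, 169, 150, 73] plate z [np.float64(0.0319), np.float64(0.0337)] xmin 0.5982
  return _methods._mean(a, axis=axis, dtype=dtype,
  ret = ret.dtype.type(ret / rcount)
```

Lean is now about 1°, so the bubble should leave its stop soon.

Call:
drive_tool(
  steps=[
    [0.025, -0.002, 0, 0],
    [0.025, -0.002, 0, 0],
    [0.025, -0.002, 0, 0],
    [0.025, -0.002, 0, 0],
    [0.025, -0.002, 0, 0],
    [0.025, -0.002, 0, 0],
    [0.025, -0.002, 0, 0],
    [0.025, -0.002, 0, 0],
    [0.025, -0.002, 0, 0],
    [0.025, -0.002, 0, 0],
    [0, 0, 0, 0],
    [0, 0, 0, 0],
  ],
)

```text
time: 16.02
ee_pos: [0.515, 0.0003, 0.0212]
eef_rot: [-0.0, 0.999, -0.038, -0.005]
wrist_force: [-8.2, 0.9, 4.5]
opening: 0.0356
finger_force: 35.0
```

Call:
drive_tool(
  steps=[
    [0, 0, 0, 0],
    [0, 0, 0, 0],
    [0, 0, 0, 0],
    [0, 0, 0, 0],
    [0, 0, 0, 0],
    [0, 0, 0, 0],
    [0, 0, 0, 0],
    [0, 0, 0, 0],
    [0, 0, 0, 0],
  ],
)

```text
time: 16.77
ee_pos: [0.5151, 0.0003, 0.0212]
eef_rot: [-0.0, 0.999, -0.038, -0.005]
wrist_force: [-8.4, 0.2, 4.2]
opening: 0.0358
finger_force: 35.0
```

```bash
python3 -c "
from h import *
look()"
```

```text
top vial 0.0814 0.1489 bubble off mm 9.3 [22, 22, 24, 22, 22, 21, 21, 20, 49, 117, 154, 150, 108, 88, 64, 25, 22] plate z [np.float64(0.0345), np.float64(0.0355)] xmin 0.6018
side vial 0.0814 0.1456 bubble off mm 10.0 [0, 2, 4, 2, 4, 0, 0, 25, 78, 155, 178, 154, 129, 97, 67, 13, 1] plate z [np.float64(0.0329), np.float64(0.0343)] xmin 0.5988
```

Call:
drive_tool(
  steps=[
    [0.025, -0.002, 0, 0],
    [0.025, -0.002, 0, 0],
    [0.025, -0.002, 0, 0],
    [0.025, -0.002, 0, 0],
    [0.025, -0.002, 0, 0],
    [0.025, -0.002, 0, 0],
    [0.025, -0.002, 0, 0],
    [0.025, -0.002, 0, 0],
    [0, 0, 0, 0],
    [0, 0, 0, 0],
    [0, 0, 0, 0],
    [0, 0, 0, 0],
  ],
)

```text
time: 17.97
ee_pos: [0.523, -0.0004, 0.0212]
eef_rot: [-0.0, 0.999, -0.038, -0.005]
wrist_force: [-8.0, 0.6, 5.3]
opening: 0.0359
finger_force: 35.0
```

Call:
drive_tool(
  steps=[
    [0, 0, 0, 0],
    [0, 0, 0, 0],
    [0, 0, 0, 0],
    [0, 0, 0, 0],
    [0, 0, 0, 0],
    [0, 0, 0, 0],
    [0, 0, 0, 0],
    [0, 0, 0, 0],
    [0, 0, 0, 0],
  ],
)

```text
time: 18.72
ee_pos: [0.523, -0.0004, 0.0213]
eef_rot: [-0.0, 0.999, -0.038, -0.005]
wrist_force: [-8.5, 1.2, 3.9]
opening: 0.0357
finger_force: 35.0
```

```bash
python3 -c "
from h import *
look()"
```

```text
Traceback (most recent call last):
  File "h.py", line 43, in look
    d=trace(n,"stand")[0];p=w[d["region"]];p=p[np.isfinite(p[:,0])]
      ~~~~~~~~~~~~~~~~^^^
IndexError: list index out of range
```

```bash
python3 - <<'E'
s=open('h.py').read()
i=s.index('        d=trace(n,"stand")[0];p=w',s.index('def look'));j=s.index('        print(n,"vial"',i)
s=s[:i]+s[j:]
s=s.replace(',"plate z",zs,"xmin",np.percentile(p[p[:,2]>.012][:,0],2).round(4))',')\n        yield f')
s=s.replace("    return f\n","") if s.rstrip().endswith("return f") else s
open('h.py','w').write(s)
E
python3 - <<'E'
from h import *
a,b=list(look())
z=lambda f,c:cv2.resize(f["image"][c[1]:c[3],c[0]:c[2]],(400,400),interpolation=cv2.INTER_CUBIC)
save({"image":np.hstack([z(a,(230,130,270,170)),z(b,(200,155,260,215))])},"f.png")
E
```

```text
top vial 0.0813 0.1486 bubble off mm 4.8 [24, 22, 22, 23, 22, 22, 20, 77, 133, 158, 152, 137, 92, 40, 22, 22, 22]
side vial 0.0819 0.1481 bubble off mm 4.3 [6, 2, 1, 1, 3, 5, 44, 117, 171, 189, 187, 164, 96, 35, 1, 8, 11]
```

View pics/f.png

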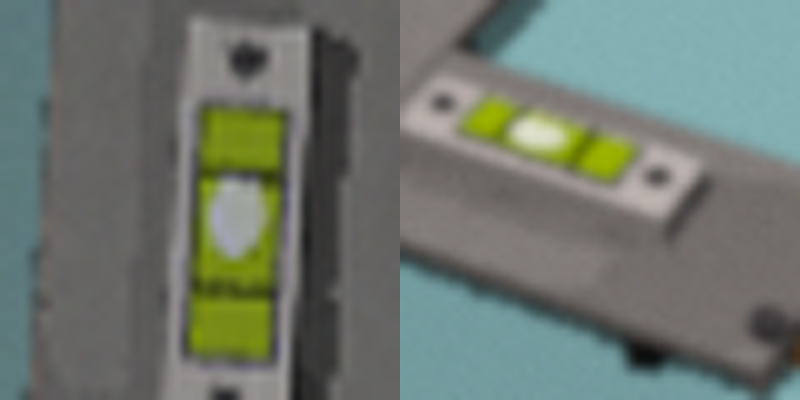

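The bubble's middle (top crop y≈217) is about 4 mm rear of the line midpoint (y≈231). About 6 mm more wedge is needed.

Call:
drive_tool(
  steps=[
    [0.025, -0.002, 0, 0],
    [0.025, -0.002, 0, 0],
    [0.025, -0.002, 0, 0],
    [0.025, -0.002, 0, 0],
    [0.025, -0.002, 0, 0],
    [0.025, -0.002, 0, 0],
    [0, 0, 0, 0],
    [0, 0, 0, 0],
    [0, 0, 0, 0],
    [0, 0, 0, 0],
    [0, 0, 0, 0],
    [0, 0, 0, 0],
  ],
)

```text
time: 19.92
ee_pos: [0.5288, -0.0008, 0.0212]
eef_rot: [-0.0, 0.999, -0.038, -0.005]
wrist_force: [-7.9, 0.1, 5.5]
opening: 0.036
finger_force: 35.0
```

Call:
drive_tool(
  steps=[
    [0, 0, 0, 0],
    [0, 0, 0, 0],
    [0, 0, 0, 0],
    [0, 0, 0, 0],
    [0, 0, 0, 0],
    [0, 0, 0, 0],
    [0, 0, 0, 0],
    [0, 0, 0, 0],
    [0, 0, 0, 0],
    [0, 0, 0, 0],
  ],
)

```text
time: 20.75
ee_pos: [0.5288, -0.0008, 0.0212]
eef_rot: [-0.0, 0.999, -0.038, -0.005]
wrist_force: [-8.8, 1.7, 4.6]
opening: 0.0355
finger_force: 35.0
```

```bash
python3 - <<'E'
from h import *
list(look())
E
```

```text
top vial 0.0826 0.1488 bubble off mm 0.4 [21, 22, 22, 22, 22, 23, 96, 154, 162, 157, 141, 83, 36, 19, 21, 22, 22]
side vial 0.0807 0.1476 bubble off mm 0.9 [-1, 6, 1, 0, 8, 41, 110, 167, 178, 184, 170, 138, 56, 14, 7, 2, 11]
```

Centred (0.4 to 0.9 mm). Letting go.

Call:
drive_tool(
  steps=[
    [0, 0, 0, 0],
    [0, 0, 0, 0],
    [0, 0, 0, 0],
    [0, 0, 0, 0],
    [0, 0, 0, 0],
    [0, 0, 0, 0],
    [0, 0, 0, 0],
    [0, 0, 0, 0],
    [0, 0, 0, 0],
    [0, 0, 0, 0],
    [0, 0, 0, 0],
    [0, 0, 0, 0],
  ],
  grip=64,
)

```text
time: 21.85
ee_pos: [0.534, -0.0015, 0.0223]
eef_rot: [0.0, 0.999, -0.038, -0.0]
wrist_force: [0.8, 0.8, 0.2]
opening: 0.0638
finger_force: 0.0
```

Call:
drive_tool(
  steps=[
    [0, 0, 0.1, 0],
    [0, 0, 0.2, 0],
    [0, 0, 0.4, 0],
    [0, 0, 0.5, 0],
    [0, 0, 0.5, 0],
    [-0.3, 0, 0.5, 0],
    [-0.5, 0, 0.5, 0],
    [-0.5, 0, 0.5, 0],
    [-0.5, 0, 0.3, 0],
    [-0.5, 0, 0, 0],
    [-0.3, 0, 0, 0],
    [0, 0, 0, 0],
  ],
)

```text
time: 22.85
ee_pos: [0.4273, -0.0012, 0.1628]
eef_rot: [0.0, 0.999, -0.038, -0.001]
wrist_force: [-0.1, 0.2, -0.1]
opening: 0.0644
finger_force: 0.0
```

```bash
python3 - <<'E'
from h import *
a,b=list(look())
for n,f in(("top",a),("side",b)): wedge_pose(n,f)
z=lambda f,c:cv2.resize(f["image"][c[1]:c[3],c[0]:c[2]],(400,400),interpolation=cv2.INTER_CUBIC)
save({"image":np.hstack([z(a,(200,110,310,220)),z(b,(170,130,300,260))])},"g.png")
E
```

```text
top vial 0.0829 0.1484 bubble off mm 0.6 [-1, 21, 22, 21, 20, 35, 103, 149, 155, 152, 137, 80, 31, 19, 20, 20, 20]
side vial 0.0811 0.1476 bubble off mm 0.8 [11, 3, 2, 1, 10, 46, 101, 158, 183, 175, 171, 110, 44, 9, 3, 1, 5]
top rect [553.3  -4.9] [34.8 86.2] 85.6 slope 0.1419 dir deg -1.26
 mean [ 0.5512 -0.0062] mean z 0.0222
side rect [ 5.538e+02 -3.000e-01] [38.8 89. ] 85.6 slope 0.2032 dir deg 58.17
 mean [ 0.5559 -0.0025] mean z 0.0191
```

View pics/g.png

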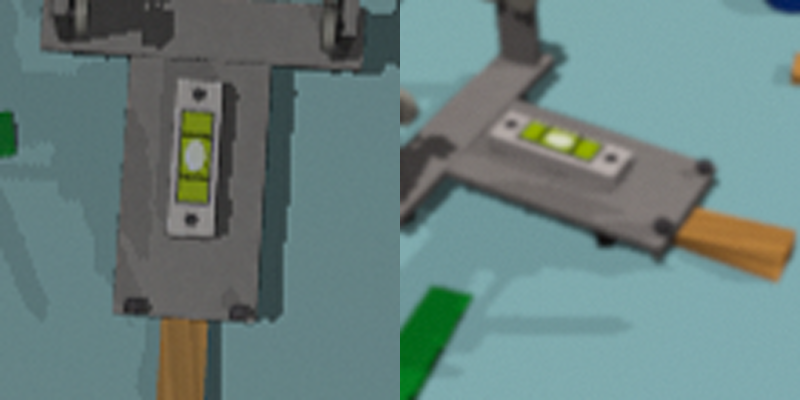

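The bubble (top crop y≈156) sits midway between its lines (y≈135 and 178). The wedge lies flat under the middle of the nose and the gripper is clear.

```bash
python3 -c "
from workcell import *
print(finish_job())"
```

```text
the job is handed in; nothing more can be done
None
```

The job is handed in: the wedge lies flat under the middle of the nose lip carrying it, the bubble measured within about 1 mm of centre after release, and the gripper was clear (the hand-in returned no verdict).

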